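# Fold back the bifold guard of a test bay

### The job

On the repair bench stand two open-topped test bays with plywood bifold doors. Open the one that holds the green circuit board: push its door inwards at the upright rod of its fold hinge so that both panels fold up along the track towards the jamb and at least half of the doorway is clear, then withdraw. Leave the door of the other bay, with the transformer, as it is.

Things in the scene. Friction and masses are not known exactly. Their poses are not given: they have to be found in the camera images.
- board_bay: Fixed open-topped grey steel bay, 260 (x) x 300 (y) mm, walls 150 high, with a green circuit board in its rear half (under 70 high). Origin: centre of its underside; +x to its back, doorway on the -x side. No lintel: the track is on the floor. Door: two equal plywood panels 125 long, 12 thick, tops 150 above the bench; the first turns on an upright pivot at x -115, y +127 mm.
- board_door (a joint): Angle a (rad) between that door's first, pivot-side panel and the track: 0 flat shut, starts slightly ajar, grows as the fold goes inwards, stop at 1.4. 1 - cos a of the doorway is clear (half at 1.05). Friction is light, about 1 N at the fold; the door stays where it is left. Lower down between the panels a tool gets pinched as they close; the rod above them stays free all round.
- board_fold (a point): Fold hinge of that door, on its axis at panel-top height, 150 mm above the bench. Its upright steel rod, 14 mm thick, stands 40 mm above the panels (top at 190) and is the place to push. It moves on an arc of radius 125 mm about the pivot: in the bay's frame x = -115 + 125 sin a, y = 127 - 125 cos a mm. The second panel's free end slides along the track, x = -115, towards the pivot.
- spare_fold (a point): Fold hinge of the other bay's door, with the same rod, on its axis at panel-top height, 150 mm above the bench. That bay is of the same make and size, but holds a steel and copper transformer and has its pivot at its right wall (-y). Leave its door as it is.

How it is judged:
By the outcome, as a careful person would: the job done as asked, in the order asked, and still so for the second after the job is handed in, with the robot touching nothing.
It also fails if it takes over 30 s, if anything falls off the work surface, if the arm or the gripper's body presses on something with over 40 N, if the wrist force passes 120 N, or if a joint passes its speed limit or range.

### The arm

A 7-joint arm with a two-finger parallel gripper is mounted at the origin on the work surface. World frame = base frame: x ahead of the robot, y to its left, z up, the work surface at z = 0. Lengths are in m, angles in rad, forces in N, time in s.
With the tool pointing down it reaches from about 0.4 to 0.85 m from the base axis. Payload 10.4 kg.
Tool frame: the origin (TCP) lies on the centre line of the jaws, within the pads' length; the fingertips stand 17 mm ahead of it and the grasp point (between the pads) lies 2 mm behind it; z points along the fingers, y is the line along which they close (so a half turn about z gives the same grasp; the last joint's range is limited). The gripper opens to 85 mm and grips with 20 to 120 N. Pads are 22 mm wide; open, the fingers measure 114 mm over their backs; the gripper's body (76 mm by 85 mm) begins 54 mm behind the grasp point. The pads swing forward as they close: fully open they stand 13 mm farther back than shut.
Start: joints at [-1.171, 0.332, -0.065, 1.46, 0.022, 1.35, -0.088], TCP at [0.256, 0.57, 0.248] pointing down, gripper open.
Joint ranges: [-2.6, 2.6], [-0.5, 2.12], [-1.47, 1.34], [0.16, 2.42], [-1.27, 4.41], [0.06, 2.06], [-2.6, 2.6]. Speed limits (rad/s): [2.22, 2.22, 2.79, 2.79, 3.14, 3.14, 3.14].

### API

Orientations are given as a unit quaternion [x, y, z, w].
In Python, from workcell import sensors, imaging, order, spotter gives the robot as it stands. The module is installed in compiled form; this text tells all that it offers.
- The arm moves only by the shell command python3 -m inch 'ROWS' [FORCE]. ROWS is JSON, a list that holds one entry, the list of rows, each a list of 7 numbers: the shift along the tool's x, y, z in m, then the turn, a rotation vector about the tool's x, y, z in rad, then the closure, from -1 (fully open) to 1 (shut). In form: [[[x, y, z, ax, ay, az, hand], ...]]. A call has 1 to 10 rows; each row is the pose to reach, as a shift and turn from the pose commanded when the call began, along the tool's axes at that moment; what a row does not reach only later rows make up. A row lasts 1/10 s, in which the tool goes at most 50 mm and 8.59 degrees, less where a joint would pass 70% of its speed; a pose out of reach is approached as far as the arm can. A call with a gripper value outside its range is refused whole. The fingers move at their own pace and stop on an object; FORCE is the grip in N (left out, the last holds). Time passes only in rows, so rows that repeat a pose let the fingers close. It gives the time, the measured TCP pose, the force, the opening and the grip force at its end, in the units of the state.
- sensors.get_obs(): the state, without advancing time (a new reading comes with each control period).
- imaging.camera(name): name is "scene" or "top" or "wrist"; returns the picture (384x512x3 uint8, blue, green, red); there is no depth.
- imaging.calibration(name): a dict with "mtx" (3x3 intrinsics, pixels), "R" (3x3) and "t" (3): a world point X has camera coordinates R X + t; the wrist camera has in their place "tool_from_camera" (4x4, takes a point from camera to tool coordinates, whose origin is the TCP and whose axes are the flange's). Camera axes: x right, y down, z forward; pixel columns grow to the right and rows downward; lengths in m; the calibration is good to about 2 mm. A picture is of the moment at which its call begins: read the wrist's pose just before it. calibration takes no time and is no camera call.
- order.hand_in(): hands the job in; it is judged then, once.
Trained networks look in the newest picture that a camera, given by its name, has taken for a name from the list of things; names that differ only in an ending like _2 or _b are one class to them, and where a whole thing is asked for, a point or a joint stands for the part that bears it (a point fixed in the world has none). Each returns a list of dicts, best first, with "conf" (0 to 1); they miss things now and then, are a little off and sometimes report something else, mostly with a low value. They report only what shows in the picture. A call takes as long as a camera call.
- spotter.look_for(label, camera): "pixel" ([column, row] in pixels, amid what is visible of it).
The state is a dict: "clock": time; "joint_pos": joint angles; "joint_velocities": joint speeds; "tau": joint torques, N m; "position": TCP position; "ee_rot": TCP orientation; "ft_force": force on the tool from outside, world axes, zero at the start; "torque": the same for the moment, N m; "grip_width": opening from 0.0 (shut) to 1.0 (fully open); "grasp_force": force on a finger pad.
Only numpy, scipy, OpenCV 4.12 (cv2) and the standard library are available. Lean on these libraries where they do the work, as an engineer would, in place of code of your own. Each camera call takes 0.05 s, during which the arm holds its last target. There are 200 camera calls.

## Working session

There is one attempt and no reset: what is moved stays moved. The work goes in short steps, Python scripts to look and compute and a shell command to move; the robot and the scene stay as the last step left them, time stands still between calls to the robot, and variables do not carry over. Pictures are saved under pics/ and viewed, at most 10 in all, crops included, and the job is handed in when it is done.

```bash
mkdir -p pics; python3 - <<'E'
from workcell import sensors, imaging, spotter
import cv2, numpy as np
o=sensors.get_obs(); print(o['clock'],o['position'],o['ee_rot'],o['grip_width'])
for c in ('scene','top'):
    im=imaging.camera(c); cv2.imwrite(f'pics/{c}0.png',im)
    k=imaging.calibration(c); print(c,k['mtx'].tolist(),np.round(k['R'],4).tolist(),k['t'])
    for l in ('board_bay','board_fold','spare_fold','board_door'):
        print(l,[(np.round(d['pixel']).tolist(),round(d['conf'],2)) for d in spotter.look_for(l,c)])
E
```

```text
0.0 [0.25630304 0.56961505 0.24747057] [ 2.09844168e-01  9.77734551e-01 -7.46438865e-04 -1.28785297e-04] 1.003614195353712
scene [[383.6708540737562, 0.0, 252.21059790726244], [0.0, 383.6708540737562, 194.78297499701543], [0.0, 0.0, 1.0]] [[-0.685, 0.7283, -0.0191], [0.5196, 0.4701, -0.7135], [-0.5107, -0.4986, -0.7004]] [ 0.34437895 -0.21128779  1.25882695]
board_bay [([191.0, 169.0], 0.96)]
board_fold [([226.0, 146.0], 0.75)]
spare_fold [([329.0, 221.0], 0.69)]
board_door [([221.0, 144.0], 0.95)]
top [[442.4203979382027, 0.0, 251.44828313746655], [0.0, 442.4203979382027, 195.3796763323995], [0.0, 0.0, 1.0]] [[-0.0744, -0.9972, 0.003], [-0.9667, 0.0714, -0.2456], [0.2447, -0.0211, -0.9694]] [0.07167472 0.54656463 0.93691188]
board_bay [([352.0, 201.0], 0.68), ([354.0, 238.0], 0.32)]
board_fold []
spare_fold [([175.0, 234.0], 0.61)]
board_door [([355.0, 237.0], 0.69)]
```

View pics/scene0.png

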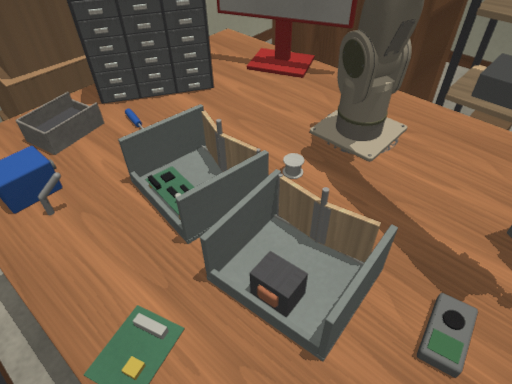

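View pics/top0.png

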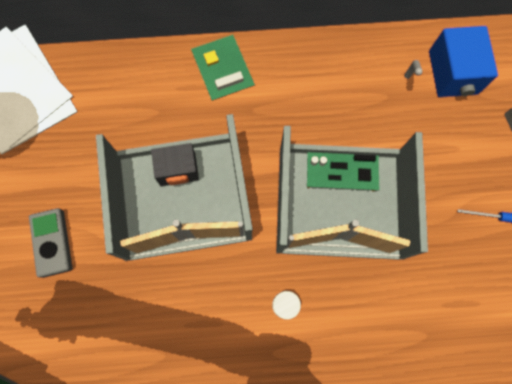

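Scene: the board bay is at (191,169) with its rod top at (219,123). Top: the board bay is on the right, its rod is at about (354,224), and the door spans roughly (291,238) to (408,243). The transformer bay is on the left. I'll crop in to read the pixels more closely.

```bash
python3 - <<'E'
import cv2
a=cv2.imread('pics/top0.png')[115:265,265:435]; cv2.imwrite('pics/c1.png',cv2.resize(a,None,fx=4,fy=4,interpolation=cv2.INTER_CUBIC))
E
cat > h.py <<'E'
import numpy as np
from workcell import imaging
def plane(c,px,z):
    k=imaging.calibration(c); d=np.linalg.inv(k['mtx'])@np.array([*px,1.]); R=np.array(k['R']);o=-R.T@k['t']; d=R.T@d
    return o+d*(z-o[2])/d[2]
def proj(c,X):
    k=imaging.calibration(c); p=k['mtx']@(np.array(k['R'])@np.array(X)+k['t']); return p[:2]/p[2]
E
```

```text
(no output)
```

View pics/c1.png

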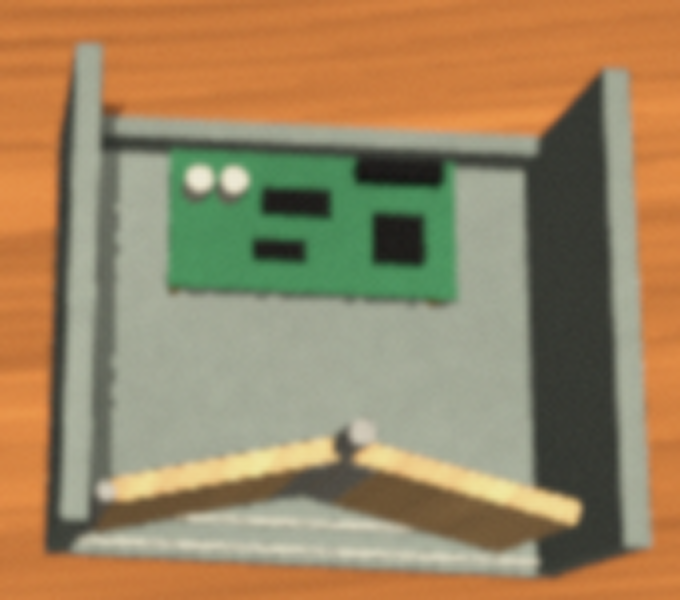

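```bash
python3 - <<'E'
from h import *
f=lambda u,v,z: plane('top',(265+u/4,115+v/4),z)
rod=f(361,432,.19); piv=f(106,490,.15); end=f(572,510,.15)
print('rod',rod,'piv',piv,'end',end, np.linalg.norm((rod-piv)[:2]),np.linalg.norm((rod-end)[:2]))
bl,fl,br,fr=f(90,46,.15),f(75,520,.15),f(614,71,.15),f(637,548,.15)
for a in(bl,fl,br,fr):print(a)
xl=bl-fl;xr=br-fr;w=fl-fr
print(np.linalg.norm(xl),np.linalg.norm(xr),np.linalg.norm(w),np.degrees([np.arctan2(v[1],v[0]) for v in(xl,xr,w,piv-end)]))
print(proj('scene',rod),proj('scene',piv))
# fold by door: angle
yaw=np.mean([np.arctan2(v[1],v[0]) for v in (xl,xr)]); r=(rod-piv)[:2]
ex=np.array([np.cos(yaw),np.sin(yaw)]);ey=np.array([-ex[1],ex[0]]);print(yaw,'bay offs',r@ex,r@ey)
E
```

```text
rod [ 0.44900193 -0.16482162  0.19      ] piv [ 0.43564611 -0.04178868  0.15      ] end [ 0.40800493 -0.27646988  0.15      ] 0.12375573332653979 0.1189373257613535
[ 0.67743963 -0.05653683  0.15      ]
[ 0.42158745 -0.02467     0.15      ]
[ 0.64229758 -0.33749517  0.15      ]
[ 0.38650311 -0.30609556  0.15      ]
0.2578290795468947 0.2577144640574666 0.28360405678342604 [-7.09972541 -6.99823253 82.89379808 83.28254845]
[218.16249207 119.8987063 ] [257.31518418 149.8208415 ]
-0.1230278919726348 bay offs 0.028353200707598163 -0.12046400931740685
```

The numbers are consistent. The panel lengths come out near 0.124 and 0.119, the bay yaw is about -0.123 rad, and the door angle is about 0.23. I'll straddle the rod with partly closed jaws, with tool y along the middle tangent of the arc.

```bash
cat >> h.py <<'E'
from scipy.spatial.transform import Rotation as Ro
from workcell import sensors
def rows(pts, head=None):
    o=sensors.get_obs(); R=Ro.from_quat(o['ee_rot']); 
    for p in pts: print(np.round(R.inv().apply(np.array(p)-o['position']),4))
    if head is not None:
        y=np.array([np.cos(head),np.sin(head),0]); z=np.array([0,0,-1.]); G=Ro.from_matrix(np.array([np.cross(y,z),y,z]).T)
        print('rot',np.round((R.inv()*G).as_rotvec(),3))
def arc(a,piv=(0.4356,-0.0418),yaw=-0.123,z=0.177):
    s,c=np.sin(a)*.125,-np.cos(a)*.125; return [piv[0]+np.cos(yaw)*s-np.sin(yaw)*c, piv[1]+np.sin(yaw)*s+np.cos(yaw)*c, z]
E
python3 - <<'E'
from h import *
rows([(.48,.25,.3),(.449,-.165,.3)],.58); print(arc(.23))
E
```

```text
[-0.3352 -0.2001 -0.0517]
[-0.4772 -0.5912 -0.0517]
rot [ 0.    -0.     0.568]
[np.float64(0.4489494928767652), np.float64(-0.16608511994576503), 0.177]
```

```bash
python3 -m inch '[[[-0.335,-0.2,-0.052,0,0,0.568,-1],[-0.335,-0.2,-0.052,0,0,0.568,-1],[-0.335,-0.2,-0.052,0,0,0.568,-1],[-0.335,-0.2,-0.052,0,0,0.568,-1],[-0.335,-0.2,-0.052,0,0,0.568,-1],[-0.335,-0.2,-0.052,0,0,0.568,-1],[-0.335,-0.2,-0.052,0,0,0.568,-1],[-0.335,-0.2,-0.052,0,0,0.568,-1],[-0.335,-0.2,-0.052,0,0,0.568,-1],[-0.335,-0.2,-0.052,0,0,0.568,-1]]]'
python3 - <<'E'
from h import *
rows([(.449,-.165,.3)],.58)
E
```

```text
clock: 1.5
position: [0.4803, 0.2495, 0.3005]
ee_rot: [0.476, 0.879, 0.0, -0.0]
ft_force: [-0.2, 1.5, 0.8]
grip_width: 0.997
grasp_force: 0.0
[-3.301e-01 -2.526e-01  3.000e-04]
rot [ 0.001 -0.    -0.002]
```

```bash
python3 -m inch '[[[-0.33,-0.253,0,0,0,0,-1],[-0.33,-0.253,0,0,0,0,-1],[-0.33,-0.253,0,0,0,0,-1],[-0.33,-0.253,0,0,0,0,-1],[-0.33,-0.253,0,0,0,0,-1],[-0.33,-0.253,0,0,0,0,-1],[-0.33,-0.253,0,0,0,0,-1],[-0.33,-0.253,0,0,0,0,-1],[-0.33,-0.253,0,0,0,0,-1],[-0.33,-0.253,0,0,0,0,-1]]]'
python3 - <<'E'
from h import *
import cv2
from workcell import spotter
o=sensors.get_obs(); im=imaging.camera('wrist'); cv2.imwrite('pics/w1.png',im)
print(spotter.look_for('board_fold','wrist'))
k=imaging.calibration('wrist'); R=Ro.from_quat(o['ee_rot']).as_matrix(); T=np.array(k['tool_from_camera'])
print(o['position'],o['joint_pos'])
for p in ([*arc(.23)[:2],.19],[*arc(.23)[:2],.15],(.4356,-.0418,.15)):
    c=np.linalg.inv(T)@np.append(R.T@(np.array(p)-o['position']),1); q=k['mtx']@c[:3]; print('expected px',q[:2]/q[2])
E
```

```text
clock: 2.5
position: [0.4489, -0.1658, 0.3003]
ee_rot: [0.476, 0.879, 0.0, 0.0]
ft_force: [-0.0, 0.6, 0.5]
grip_width: 1.0
grasp_force: 0.0
[{'pixel': [260.9, 176.4], 'conf': 0.79}]
[ 0.44885399 -0.16578395  0.30032487] [-0.41850767 -0.06124109  0.65822854  1.7805504   0.0378893   1.409367
  0.81031049]
expected px [256.89899493 197.85644477]
expected px [257.00225492 185.46522057]
expected px [324.64070918  56.73880326]
```

View pics/w1.png

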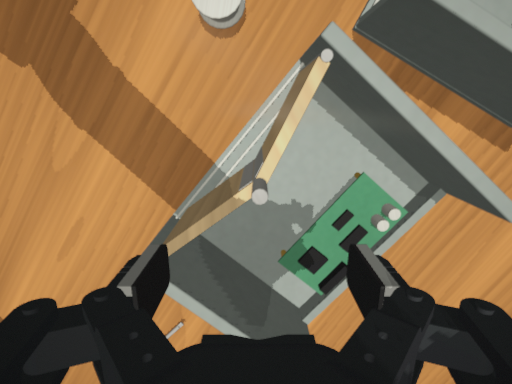

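The rod top is at (260,197), against a prediction of (257,198). The pivot is at (327,54), so the estimate is good to about 2 mm. Next I descend over the rod and narrow the jaws around it.

```bash
python3 -m inch '[[[0,0,0.04,0,0,0,-1],[0,0,0.08,0,0,0,-1],[0,0,0.11,0,0,0,-1],[0,0,0.123,0,0,0,-1],[0,0,0.123,0,0,0,0.3],[0,0,0.123,0,0,0,0.3],[0,0,0.123,0,0,0,0.3],[0,0,0.123,0,0,0,0.3],[0,0,0.123,0,0,0,0.3],[0,0,0.123,0,0,0,0.3]]]' 20
python3 - <<'E'
from h import *
import cv2
imaging.camera('wrist'); cv2.imwrite('pics/w2.png',imaging.camera('wrist'))
rows([arc(a) for a in np.arange(.3,1.36,.1)])
E
```

```text
clock: 3.6
position: [0.4493, -0.1646, 0.1777]
ee_rot: [0.475, 0.88, 0.0, 0.0]
ft_force: [0.6, -0.5, -0.4]
grip_width: 0.351
grasp_force: 0.0
[-0.0049  0.0069  0.0004]
[-0.0092  0.0186  0.0005]
[-0.0123  0.0307  0.0005]
[-0.0142  0.0431  0.0005]
[-0.0149  0.0556  0.0005]
[-0.0143  0.068   0.0005]
[-0.0124  0.0804  0.0005]
[-0.0094  0.0925  0.0005]
[-0.0051  0.1043  0.0005]
[0.0003 0.1155 0.0005]
[0.0068 0.1262 0.0005]
```

View pics/w2.png

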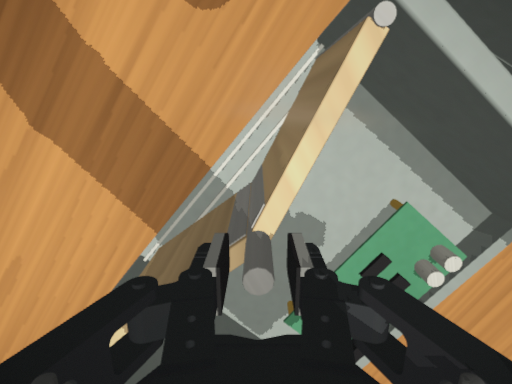

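The rod at (258,280) sits centred between the pads. Now I push along the arc.

```bash
python3 -m inch '[[[-0.005,0.007,0,0,0,0,0.3],[-0.009,0.019,0,0,0,0,0.3],[-0.012,0.031,0,0,0,0,0.3],[-0.014,0.043,0,0,0,0,0.3],[-0.015,0.056,0,0,0,0,0.3],[-0.014,0.068,0,0,0,0,0.3],[-0.012,0.080,0,0,0,0,0.3],[-0.009,0.092,0,0,0,0,0.3],[-0.005,0.104,0,0,0,0,0.3],[0,0.115,0,0,0,0,0.3]]]'
python3 - <<'E'
from h import *
import cv2
rows([arc(a) for a in (1.25,1.3,1.35)])
cv2.imwrite('pics/w3.png',np.hstack([cv2.resize(imaging.camera(c),(400,300)) for c in ('wrist','top')]))
E
```

```text
clock: 4.7
position: [0.5459, -0.1004, 0.1773]
ee_rot: [0.475, 0.88, 0.0, -0.0]
ft_force: [0.0, -1.7, 0.6]
grip_width: 0.351
grasp_force: 0.8
[0.0027 0.0049 0.0003]
[0.0061 0.0101 0.0003]
[0.0097 0.0152 0.0003]
```

View pics/w3.png

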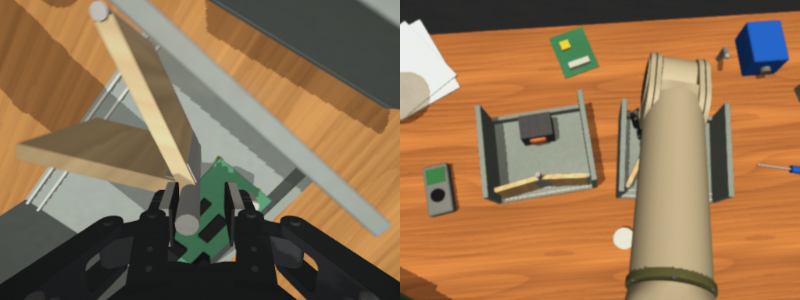

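The panels are folding, with the rod against the left pad. I'll push a little further, then open the jaws and lift straight up.

```bash
python3 -m inch '[[[0.003,0.005,0,0,0,0,0.3],[0.006,0.010,0,0,0,0,0.3],[0.008,0.013,0,0,0,0,0.3],[0.008,0.013,0,0,0,0,0.3],[0.008,0.013,0,0,0,0,-0.4],[0.008,0.013,0,0,0,0,-0.4],[0.008,0.013,0,0,0,0,-0.4],[0.008,0.013,0,0,0,0,-0.4],[0.008,0.013,-0.03,0,0,0,-0.4],[0.008,0.013,-0.06,0,0,0,-0.4]]]'
python3 - <<'E'
from h import *
rows([(.5459,-.1004,.36),(.48,.25,.36)])
E
```

```text
clock: 5.8
position: [0.5512, -0.0878, 0.2375]
ee_rot: [0.475, 0.88, -0.001, -0.001]
ft_force: [1.1, 0.9, 1.1]
grip_width: 0.701
grasp_force: 0.0
[-0.0076 -0.0116 -0.1225]
[ 0.3217  0.1253 -0.1224]
```

```bash
python3 -m inch '[[[0,0,-0.05,0,0,0,-0.4],[0,0,-0.1,0,0,0,-0.4],[0.05,0.02,-0.12,0,0,0,-0.4],[0.1,0.04,-0.12,0,0,0,-0.4],[0.15,0.06,-0.12,0,0,0,-0.4],[0.2,0.08,-0.12,0,0,0,-0.4],[0.25,0.1,-0.12,0,0,0,-0.4],[0.32,0.125,-0.12,0,0,0,-0.4],[0.32,0.125,-0.12,0,0,0,-0.4],[0.32,0.125,-0.12,0,0,0,-0.4]]]'
python3 - <<'E'
from h import *
import cv2
cv2.imwrite('pics/w4.png',np.hstack([cv2.resize(imaging.camera(c),(400,300)) for c in ('scene','top')]))
for a in (1.05,1.15,1.25,1.35): print(a,[np.round(proj(c,arc(a,z=.19))*.78125+[400*(c=='top'),0]) for c in ('scene','top')])
E
```

```text
clock: 6.8
position: [0.4779, 0.2556, 0.3564]
ee_rot: [0.471, 0.882, -0.0, -0.001]
ft_force: [0.2, -0.4, -0.4]
grip_width: 0.697
grasp_force: 0.0
1.05 [array([160., 112.]), array([655., 142.])]
1.15 [array([161., 114.]), array([650., 140.])]
1.25 [array([162., 116.]), array([646., 138.])]
1.35 [array([163., 119.]), array([641., 137.])]
```

View pics/w4.png

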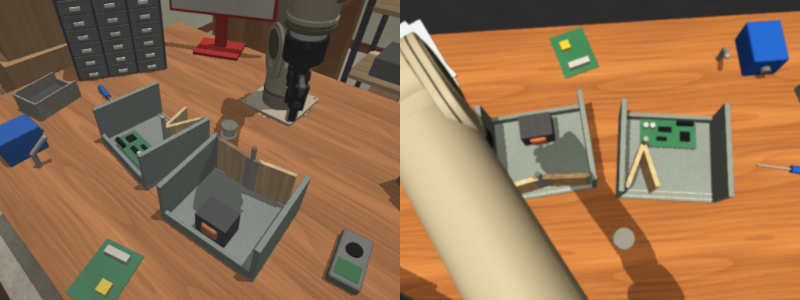

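The board bay door is folded up. Its rod top at about (645,139) in the top half of the picture gives an angle of about 1.25, and the spare door is unchanged. Handing in.

```bash
python3 -c "
from workcell import order; print(order.hand_in())"
```

```text
the job is handed in; nothing more can be done
None
```

The board bay's door is folded open to about 1.25 rad, which leaves roughly two thirds of the doorway clear; the transformer bay's door was not touched, the arm is withdrawn, and the job is handed in at about 7 s.

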